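Fit the V-block into the pipe machine's slot until the spring ball clicks

ROBOT

A 6-joint arm with a two-finger parallel gripper is mounted at the origin on the work surface. World frame = base frame: x ahead of the robot, y to its left, z up, the work surface at z = 0. Lengths are in m, angles in rad, forces in N, time in s.
With the tool pointing down it reaches from about 0.375 to 0.9 m from the base axis. Payload 3.1 kg.
Tool frame: the origin (TCP) lies midway between the tips of the shut fingers; the grasp point (between the pads) lies 19 mm behind it (pinch_z is the distance from the TCP to the grasp point, in m); y points along the fingers, z is the direction in which the jaws open and shut, and the axes are right-handed (so a half turn about y gives the same grasp; the last joint's range is limited). The gripper opens to 87 mm and grips with 3 to 60 N. Pads are 19 mm wide; open, the fingers measure 117 mm over their backs; the gripper's body (75 mm by 190 mm) begins 51 mm behind the grasp point.
Start: joints at [-1.429, 0.527, 1.433, -0, 1.181, -0.178], TCP at [0.197, -0.593, 0.201] pointing down, gripper open.
Joint ranges: [-3.08, 3.08], [-0.75, 2.2], [0.22, 2.44], [-1.43, 4.57], [0, 2.65], [-2.85, 2.85]. Speed limits (rad/s): [2.79, 2.79, 3.14, 3.14, 3.14, 3.14].

INTERFACE

Orientations are given as a unit quaternion [x, y, z, w].
In Python, from rig import * gives the robot as it stands.
- The arm moves only by the tool drive_tool, never from a script. Its argument "plan" is a list of rows, each a list of 7 numbers: the shift along the tool's x, y, z in mm, then the turn, a rotation vector about the tool's x, y, z in degrees, then the finger opening in mm, from 0 to 87. A call has 1 to 10 rows; each row is the pose to reach, as a shift and turn from the pose commanded when the call began, along the tool's axes at that moment; what a row does not reach only later rows make up. A row lasts 1/10 s, in which the tool goes at most 50 mm and 8.59 degrees, less where a joint would pass 70% of its speed; a pose out of reach is approached as far as the arm can. A call with a gripper value outside its range is refused whole. The fingers move at their own pace and stop on an object; "newtons" is the grip in N (left out, the last holds). Time passes only in rows, so rows that repeat a pose let the fingers close. It gives the time, the measured TCP pose, the force and the opening at its end, in the units of the state.
- get_obs(): the state, without advancing time (a new reading comes with each control period).
- camera(name): name is "side" or "top" or "wrist"; returns the picture (480x640x3 uint8, blue, green, red); there is no depth.
- get_calibration(name): a dict with "fx", "fy", "cx", "cy" (pixels), "D" ([k1, k2, p1, p2, k3] as OpenCV has them; the pictures are not rectified), "origin" and "rotation" of the camera in the world; the wrist camera has in their place "tool_from_camera" (4x4, takes a point from camera to tool coordinates, whose origin is the TCP and whose axes are the tool frame's). Camera axes: x right, y down, z forward; pixel columns grow to the right and rows downward; lengths in m; the calibration is good to about 2 mm. A picture is of the moment at which its call begins: read the wrist's pose just before it. get_calibration takes no time and is no camera call.
- hand_in(): hands the job in, once; it reports no verdict.
Trained networks look in the newest picture that a camera, given by its name, has taken for a name from the list of things; names that differ only in an ending like _2 or _b are one class to them, and where a whole thing is asked for, a point or a joint stands for the part that bears it (a point fixed in the world has none). Each returns a list of dicts, best first, with "conf" (0 to 1); they miss things now and then, are a little off and sometimes report something else, mostly with a low value. They report only what shows in the picture. A call takes as long as a camera call. They do not tell look-alikes from the thing itself.
- spot_in(camera, target): "location" ([column, row] in pixels, amid what is visible of it).
- mark_of(camera, target): "location" ([column, row] in pixels: a listed point, or the origin of a listed thing).
The state is a dict: "time": time; "q": joint angles; "joint_velocities": joint speeds; "joint_torque": joint torques, N m; "position": TCP position; "tool_rot": TCP orientation; "ft_force": force on the tool from outside, world axes, zero at the start; "moment": the same for the moment, N m; "grip_width": finger opening in m.
Only numpy, scipy, OpenCV 4.12 (cv2) and the standard library are available. Lean on these libraries where they do the work, as an engineer would, in place of code of your own. Each camera call takes 0.05 s, during which the arm holds its last target. There are 200 camera calls.

TASK

Set the aluminium V-block upright on the front of the machine bed and slide it along the slot, past the sprung side ball, until it clicks held and you feel it come up against the rubber buffer. Push gently: do not squash the buffer hard, and do not disturb the other things on the bench. Leave the V-block released in the slot.

Things in the scene. Friction and masses are not known exactly. Their poses are not given: they have to be found in the camera images.
- vblock_center (a point): Centre (half-way up) of the loose upright aluminium V-block, about 0.35 kg. Body 70 mm long (x), 40 wide (y), 62 high (z up), an open V along its top, flat sides to grip from 10 to 62 mm above its underside. Its foot is a flange 70 x 52 mm, 10 mm high (6 mm wider than the body each side), corners rounded, with a 16 mm notch half-way along both edges: it fits either way round.
- bed: Fixed machine bed; origin on the bench under its centre, x along the slot (the way the block is pushed), z up. Flat top 60 mm above the bench, 160 mm wide, x = -150 mm (front edge) to +160. Ball and buffer are set together anew each time, their place not measured: with the block home its centre lies somewhere between x = 8 and 52 mm. Past the ball takes 8 to 15 N; then the force drops.
- apron (a point): Point on the bed's flat top, 112 mm in front of the bed's origin on the slot's middle line: the block's underside is set down centred here, its x along the slot. The apron is open from the front edge (x = -150 mm) to x = -72 mm. Same axes as the bed.
- slot_mouth (a point): Middle of the slot's beginning, on its floor (level with the bed top), at bed x = -40 mm. Walls flare in to it from 83 mm apart at bed x = -71 mm. Slot walls 54 mm apart, 12 mm high, with overhanging lips 46 mm apart, tops 16 mm above the floor: the foot slides under them with 2 mm to spare, the body rises between; it cannot go in from above.
- ball (a joint): How far the sprung ball (16 mm across, in the slot's +y wall, standing 5 mm out of it) is pressed back, in m: 0 free, 2 to 5 mm while the block's foot rides over it, back to less than 1 mm when it has dropped into the notch.
- buffer (a joint): How far the rubber buffer, 18 mm across, centred 22 mm above the slot floor at its far end, is squashed along the slot, in m: 0 free; stiffness 10 N per mm; it first touches as the ball drops into the notch. More than 3 mm (30 N) is too hard.
- sleeve: Bystander: loose grey pipe sleeve, upright, 60 mm across, 70 mm high; origin at the centre of its underside.
- reducer: Bystander: loose black pipe reducer, upright, 64 mm across at the foot, 75 mm high; origin at the centre of its underside.
- level: Bystander: red spirit level 200 x 24 x 50 mm, long along its x; origin at the centre of its underside.
Things that resemble listed ones, but are neither listed nor needed, are in the scene too. What is shaped like the part that bears vblock_center but orange is not meant.

How it is judged:
On the way, in this order (a step that is already met when the one before it is completed fails the run):
1. the V-block stands on the bed, lined up with the slot, not yet at the ball (x of vblock_center in the frame of bed between -0.16 and -0.028 m and y of vblock_center in the frame of bed between -0.025 and 0.025 m and z of vblock_center in the frame of bed between 0.087 and 0.095 m and value of joint ball below 0.0015 m), for 0.1 s.
2. the V-block's foot, in the slot, forces the ball back (value of joint ball above 0.002 m and x of vblock_center in the frame of bed above -0.04 m and z of vblock_center in the frame of bed below 0.096 m), for 0.05 s.
3. the ball drops into the notch and the V-block presses on the buffer (value of joint ball below 0.0015 m and value of joint buffer above 0.0002 m and x of vblock_center in the frame of bed above 0.004 m), for 0.05 s.
At the end, for the whole second after the job is handed in: The V-block sits upright in the slot at rest, its centre more than 4 mm past the bed's origin along the slot and within 5 mm of the slot's middle line, aligned within 0.08 rad, with the sprung ball dropped into its notch (pressed back less than 1.5 mm) (value of joint ball below 0.0015 m and x of vblock_center in the frame of bed above 0.004 m and y of vblock_center in the frame of bed between -0.005 and 0.005 m and z of vblock_center in the frame of bed between 0.087 and 0.095 m and angle between the x axis of vblock_center and the x axis of bed, either way round below 0.08 rad and angle between vblock_center's own z axis and vertical below 0.08 rad and linear speed of vblock below 0.02 m/s); the robot touches nothing.
It fails at once if the rubber buffer is squashed more than 3 mm (30 N) (value of joint buffer above 0.003 m).
It fails at once if the sleeve, the reducer or the level is moved more than 20 mm (distance of any of sleeve, reducer, level from where it was at the start of the episode above 0.02 m).
It also fails if it takes over 64 s, if anything falls off the work surface, if the arm or the gripper's body presses on something with over 40 N, if the wrist force passes 120 N, or if a joint passes its speed limit or range.

## Working session

There is one attempt and no reset: what is moved stays moved. The work goes in short steps, Python scripts to look and compute and a tool call to move; the robot and the scene stay as the last step left them, time stands still between calls to the robot, and variables do not carry over. Pictures are saved under pics/ and viewed, about 8 in all and at most 12, crops included, and the job is handed in when it is done.

Besides the shell and the picture viewer there is one more tool, called after ">>>" by a JSON object that holds its "api" and its "payload". drive_tool: Moves the arm, as the interface text tells. Its arguments: {"type":"object","properties":{"plan":{"type":"array","items":{"type":"array","items":{"type":"number"}}},"newtons":{"type":"number"}},"required":["plan"]}

```bash
ls; mkdir -p pics
python3 - <<'E'
from rig import *
import cv2,numpy as np
ims=[]
for c in ["side","top"]:
    im=camera(c); cv2.imwrite(f"pics/{c}1.png",im)
    k=get_calibration(c); print(c,k)
    for t in ["vblock_center","bed","apron","slot_mouth","ball","buffer","sleeve","reducer","level"]:
        print(c,t,[(np.round(d["location"]).tolist(),round(d["conf"],2)) for d in mark_of(c,t)][:4])
o=get_obs();print(o)
print(get_calibration("wrist"))
E
```

```text
pics
side {'fx': 463.5807723607851, 'fy': 463.5807723607851, 'cx': 318.5364805584101, 'cy': 237.55060300703238, 'D': array([0.03501083, 0.        , 0.        , 0.        , 0.        ]), 'origin': array([ 0.43458224, -0.63106154,  0.61349669]), 'rotation': array([ 0.88940105, -0.04915617,  0.03220544, -0.45333459])}
side vblock_center [([318.0, 278.0], 0.9), ([228.0, 220.0], 0.83), ([257.0, 283.0], 0.8), ([280.0, 243.0], 0.77)]
side bed [([362.0, 375.0], 0.62)]
side apron [([296.0, 214.0], 0.68), ([297.0, 367.0], 0.62)]
side slot_mouth [([342.0, 355.0], 0.8)]Traceback (most recent call last):
  File "<stdin>", line 8, in <module>
ValueError: it knows: apron, bed, level, reducer, sleeve, slot_mouth, vblock_center
```

Run:
```python
from rig import *
import cv2,numpy as np
for c in ["side","top"]:
    im=camera(c); cv2.imwrite(f"pics/{c}1.png",im)
    k=get_calibration(c); print(c,k)
    for t in ["vblock_center","bed","apron","slot_mouth","sleeve","reducer","level"]:
        print(c,t,[(np.round(d["location"],1).tolist(),round(d["conf"],2)) for d in mark_of(c,t)][:5])
o=get_obs();print(o)
print(get_calibration("wrist"))
```

```text
side {'fx': 463.5807723607851, 'fy': 463.5807723607851, 'cx': 318.5364805584101, 'cy': 237.55060300703238, 'D': array([0.03501083, 0.        , 0.        , 0.        , 0.        ]), 'origin': array([ 0.43458224, -0.63106154,  0.61349669]), 'rotation': array([ 0.88940105, -0.04915617,  0.03220544, -0.45333459])}
side vblock_center [([253.4, 286.4], 0.96), ([323.8, 276.7], 0.93), ([276.3, 240.8], 0.92), ([229.7, 222.1], 0.57)]
side bed [([377.7, 201.0], 0.72), ([364.6, 376.0], 0.56)]
side apron [([298.3, 368.1], 0.96)]
side slot_mouth [([338.5, 353.0], 0.67)]
side sleeve [([296.0, 214.6], 0.97)]
side reducer [([348.5, 247.5], 0.88)]
side level [([379.4, 201.0], 0.6)]
top {'fx': 564.441955976024, 'fy': 564.441955976024, 'cx': 320.23153456791994, 'cy': 242.05601042065646, 'D': array([-0.09329905,  0.        ,  0.        ,  0.        ,  0.        ]), 'origin': array([0.31774297, 0.10242829, 1.01360996]), 'rotation': array([ 0.719835  , -0.6839874 ,  0.08102887, -0.08621566])}
top vblock_center [([233.2, 356.6], 0.88), ([292.2, 302.5], 0.82), ([367.0, 333.3], 0.8), ([359.9, 267.6], 0.58)]
t
[... 775 characters left out ...]
996]), 'ft_force': array([-0.40520151, -0.09874554, -0.50877028]), 'moment': array([0.05113755, 0.00062331, 0.0012875 ]), 'grip_width': 0.08667528621824351}
{'fx': 407.2164183207886, 'fy': 407.2164183207886, 'cx': 321.22827091824996, 'cy': 235.92723876363024, 'D': array([-0.00608817,  0.        ,  0.        ,  0.        ,  0.        ]), 'tool_from_camera': array([[-3.94060945e-04,  9.65830569e-01,  2.59173990e-01,
        -6.97868395e-02],
       [ 1.13782166e-03, -2.59173409e-01,  9.65830135e-01,
        -1.84406725e-01],
       [ 9.99999275e-01,  6.75489715e-04, -9.96812820e-04,
        -1.98600040e-04],
       [ 0.00000000e+00,  0.00000000e+00,  0.00000000e+00,
         1.00000000e+00]])}
```

View pics/side1.png

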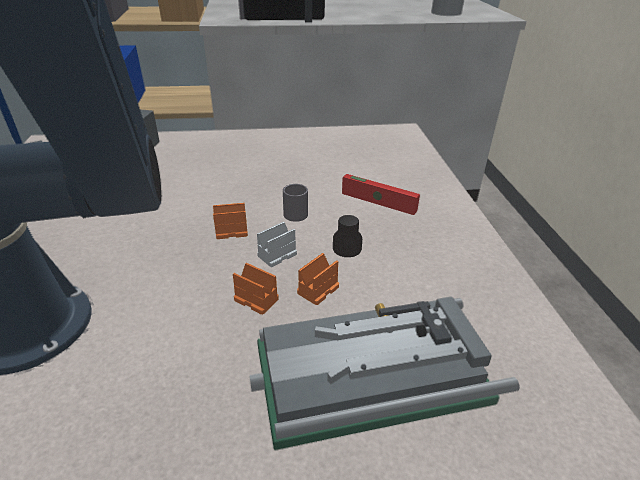

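View pics/top1.png

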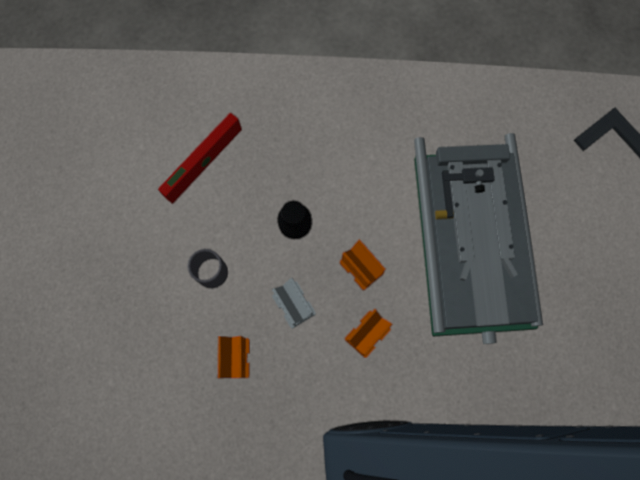

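The images show four V-blocks. The grey one, at side (276,241) and top (293,302), fits the aluminium description. The orange ones, at side (256,286), (319,277) and (230,221), are decoys. The bed's slot runs upwards in the top picture, from the apron (489,301) to the buffer (480,188).

```bash
cat > h.py <<'E'
from rig import *
import cv2,numpy as np
from scipy.spatial.transform import Rotation as R
def cam(c,obs=None):
    k=get_calibration(c)
    K=np.array([[k["fx"],0,k["cx"]],[0,k["fy"],k["cy"]],[0,0,1]])
    if c=="wrist":
        T=np.eye(4);T[:3,:3]=R.from_quat(obs["tool_rot"]).as_matrix();T[:3,3]=obs["position"]
        T=T@k["tool_from_camera"];return K,k["D"],T[:3,3],T[:3,:3]
    return K,k["D"],k["origin"],R.from_quat(k["rotation"]).as_matrix()
def ray(C,px):
    K,D,o,M=C; n=cv2.undistortPoints(np.array([[px]],float),K,D)[0,0]
    d=M@np.array([n[0],n[1],1]);return o,d/np.linalg.norm(d)
def onz(C,px,z):
    o,d=ray(C,px);return o+d*(z-o[2])/d[2]
def tri(C1,p1,C2,p2):
    A=np.zeros((3,3));b=np.zeros(3);rs=[ray(C1,p1),ray(C2,p2)]
    for o,d in rs:
        P=np.eye(3)-np.outer(d,d);A+=P;b+=P@o
    x=np.linalg.solve(A,b);return x,[np.linalg.norm((np.eye(3)-np.outer(d,d))@(x-o)) for o,d in rs]
def proj(C,X):
    K,D,o,M=C;return cv2.projectPoints(np.atleast_2d(X).astype(float),cv2.Rodrigues(M.T)[0],-M.T@o,K,D)[0][:,0]
E
python3 - <<'E'
from h import *
np.set_printoptions(precision=4,suppress=True)
S=cam("side");T=cam("top")
for n,a,b,z in [("vb",(276.3,240.8),(292.2,302.5),.031),("apron",(298.3,368.1),(489.8,300.7),.06),("mouth",(338.5,353),(482.5,263.1),.06),("bed",(364.6,376),(473.8,242.9),0),("sleeve",(296,214.6),(211.6,271.8),0),("red",(348.5,247.5),(297.7,225.4),0),("lev",(379.4,201),(202,160.1),0),("o1",(253.4,286.4),(367,333.3),.031),("o2",(323.8,276.7),(359.9,267.6),.031),("o3",(229.7,222.1),(233.2,356.6),.031)]:
    x,e=tri(S,a,T,b);print(n,x,np.round(e,4),onz(S,a,z),onz(T,b,z))
print(R.from_quat(get_obs()["tool_rot"]).as_matrix())
a=cv2.imread("pics/top1.png")[250:350,240:400];b=cv2.imread("pics/side1.png")[200:320,200:360]
c=cv2.imread("pics/top1.png")[120:350,400:560]
cv2.imwrite("pics/crop1.png",np.hstack([cv2.resize(np.vstack([a,b]),None,fx=2.5,fy=2.5,interpolation=3),cv2.resize(c,(383,550),interpolation=3)]))
E
```

```text
vb [0.4444 0.1591 0.0339] [0.0009 0.0009] [0.4454 0.1634 0.031 ] [0.4438 0.1592 0.031 ]
apron [ 0.4627 -0.1834  0.047 ] [0.0012 0.0012] [ 0.4633 -0.1934  0.06  ] [ 0.4596 -0.1796  0.06  ]
mouth [ 0.5261 -0.1689  0.056 ] [0.0005 0.0005] [ 0.526  -0.1721  0.06  ] [ 0.5247 -0.1677  0.06  ]
bed [ 0.5735 -0.1697 -0.0031] [0.0025 0.0025] [ 0.5703 -0.1725  0.    ] [ 0.5753 -0.169   0.    ]
sleeve [ 0.4976  0.3129 -0.0034] [0.0007 0.0007] [0.4979 0.3078 0.    ] [0.4963 0.3121 0.    ]
red [0.5963 0.1597 0.0029] [0.0048 0.0048] [0.6021 0.1651 0.    ] [0.5921 0.1598 0.    ]
lev [ 0.7138  0.3526 -0.0016] [0. 0.] [0.7131 0.3501 0.    ] [0.7131 0.3522 0.    ]
o1 [0.3969 0.0266 0.0289] [0.0002 0.0002] [0.3968 0.0242 0.031 ] [0.397  0.0268 0.031 ]
o2 [0.5225 0.043  0.0248] [0.0092 0.0092] [0.5308 0.0381 0.031 ] [0.512  0.0432 0.031 ]
o3 [0.3447 0.2559 0.0233] [0.0007 0.0007] [0.3452 0.2441 0.031 ] [0.3451 0.2548 0.031 ]
[[-0.9493  0.      0.3143]
 [-0.3143 -0.     -0.9493]
 [-0.     -1.      0.    ]]
```

View pics/crop1.png

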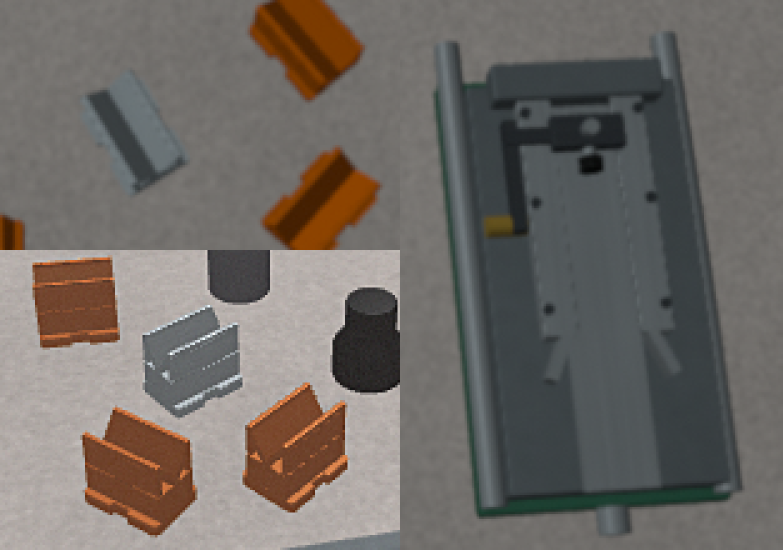

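The crop confirms it: the grey block stands upright at about (0.444, 0.159), yaw about 29°. I'll move over the bed first to measure it with the wrist camera.

>>> {"api": "drive_tool", "payload": {"plan": [[-44,-7,-27,0,0,0,87],[-88,-14,-54,0,0,0,87],[-132,-21,-81,0,0,0,87],[-176,-28,-108,0,0,0,87],[-220,-35,-135,0,0,0,87],[-264,-42,-162,0,0,0,87],[-308,-49,-189,0,0,0,87],[-352,-56,-216,0,0,0,87],[-396,-63,-243,0,0,0,87],[-440,-70,-270,0,0,0,87]]}}

```text
time: 2.05
position: [0.517, -0.2128, 0.2691]
tool_rot: [0.112, -0.698, 0.698, -0.113]
ft_force: [1.2, -0.8, -0.4]
grip_width: 0.0868
```

>>> {"api": "drive_tool", "payload": {"plan": [[-20,0,-10,0,5,0,87],[-25,0,-11,0,8,0,87],[-25,0,-11,0,8,0,87],[-25,0,-11,0,8,0,87],[-25,0,-11,0,8,0,87]]}}

```text
time: 2.55
position: [0.5356, -0.1968, 0.2684]
tool_rot: [-0.064, 0.704, -0.704, 0.063]
ft_force: [0.1, 0.0, -0.3]
grip_width: 0.0871
```

Run:
```python
from h import *
np.set_printoptions(precision=4,suppress=True)
o=get_obs();im=camera("wrist");cv2.imwrite("pics/w1.png",im);C=cam("wrist",o)
np.savez("w1.npz",p=o["position"],r=o["tool_rot"])
print(o["position"],o["tool_rot"],o["ft_force"],o["q"])
for t,z in [("bed",0),("apron",.06),("slot_mouth",.06)]:
    for d in mark_of("wrist",t): print(t,d["location"],d["conf"],onz(C,d["location"],z))
```

```text
[ 0.5356 -0.1968  0.2684] [-0.0637  0.7043 -0.7042  0.0633] [ 0.0719  0.0305 -0.2898] [-0.5477  0.3823  1.4882 -0.0002  1.2716  0.8432]
bed [301.1, 155.5] 0.7 [ 0.5701 -0.1675  0.    ]
apron [292.2, 272.7] 0.56 [ 0.4566 -0.1804  0.06  ]
slot_mouth [297.4, 203.8] 0.8 [ 0.5281 -0.1739  0.06  ]
```

View pics/w1.png

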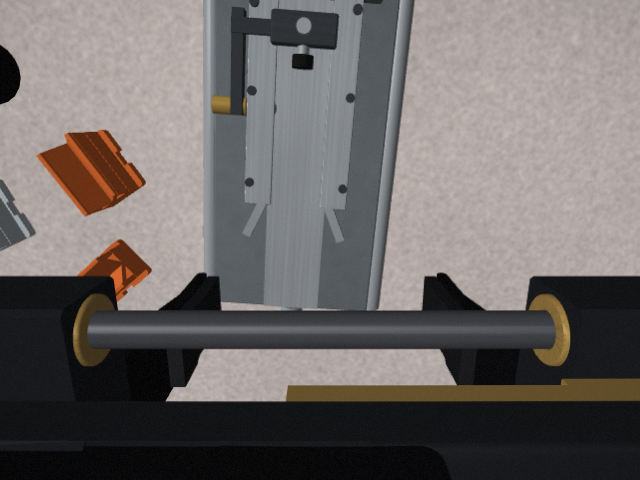

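The wrist view shows the bed clearly: rail screw holes at about (249,182), (252,90), (254,2) on the left and (342,189), (350,98), (358,9) on the right. Rail ends are at about (258,203) and (336,208), the buffer at (302,61), and the ball's brass knob at (228,105). The hole pairs give the midline and yaw.

Run:
```python
from h import *
np.set_printoptions(precision=4,suppress=True)
s=np.load("w1.npz");C=cam("wrist",dict(position=s["p"],tool_rot=s["r"]))
g=cv2.cvtColor(cv2.imread("pics/w1.png"),cv2.COLOR_BGR2GRAY).astype(float)
def hole(c,r,w=7):
    p=g[max(0,r-w):r+w+1,c-w:c+w+1];m=np.clip(np.median(p)-30-p,0,None)
    yy,xx=np.mgrid[max(0,r-w):r+w+1,c-w:c+w+1];return np.array([(m*xx).sum(),(m*yy).sum()])/m.sum()
L=[hole(*h) for h in [(249,182),(252,90)]];Rr=[hole(*h) for h in [(342,189),(350,98)]]
print(L,Rr)
L=[onz(C,p,.076) for p in L];Rr=[onz(C,p,.076) for p in Rr]
M=[(a+b)/2 for a,b in zip(L,Rr)]
print("L",L,"R",Rr,"M",M)
for a,b in (L,Rr,M): d=a-b;print("yaw",np.degrees(np.arctan2(d[1],d[0])),np.linalg.norm(d))
d=L[0]-Rr[0];print("cross",np.degrees(np.arctan2(d[1],d[0]))-90,np.linalg.norm(d))
for p in [(258,203),(336,208)]: print("mouth end",onz(C,p,.076))
for p in [(216,299),(377,310)]: print("front",onz(C,p,.06))
# slot edges: gradient along rows
for r in (120,140,160,180):
    e=np.abs(np.diff(cv2.GaussianBlur(g,(3,3),0)[r]));print(r,[(i,int(e[i])) for i in range(205,400) if e[i]>12 and e[i]==e[i-2:i+3].max()])
```

```text
[array([248.8738, 181.8564]), array([251.3377,  90.0844])] [array([342.2566, 188.6628]), array([350.0338,  97.593 ])]
L [array([ 0.5435, -0.1268,  0.076 ]), array([ 0.6236, -0.1181,  0.076 ])] R [array([ 0.5528, -0.213 ,  0.076 ]), array([ 0.6329, -0.2043,  0.076 ])] M [array([ 0.5481, -0.1699,  0.076 ]), array([ 0.6282, -0.1612,  0.076 ])]
yaw -173.8173391366362 0.08052668989106142
yaw -173.7737022285344 0.08057612370809915
yaw -173.79551398767111 0.08055140095913756
cross 6.151517416363987 0.08674645083924971
mouth end [ 0.5254 -0.1378  0.076 ]
mouth end [ 0.5338 -0.2107  0.076 ]
front [ 0.4135 -0.1069  0.06  ]
front [ 0.4316 -0.2748  0.06  ]
120 [(245, 14), (274, 14), (352, 20), (386, 34)]
140 [(245, 16), (273, 16), (350, 19), (384, 33), (398, 36)]
160 [(245, 18), (270, 14), (348, 14), (382, 34), (395, 42)]
180 [(245, 19), (253, 33), (269, 15), (347, 17), (380, 31), (393, 43)]
```

Bed yaw is 6.2° and its origin is at about (0.569, -0.168), which agrees with the network (0.570, -0.1675). Next I'll go to the block for a close look.

>>> {"api": "drive_tool", "payload": {"plan": [[10,0,-44,0,-4,0,87],[20,5,-88,0,-8,0,87],[30,10,-132,0,-12,0,87],[42,15,-176,0,-16,0,87],[52,20,-220,0,-18.7,0,87],[63,25,-264,0,-18.7,0,87],[73,30,-306,0,-18.7,0,87],[83,30,-348,0,-18.7,0,87],[83,30,-348,0,-18.7,0,87],[83,30,-348,0,-18.7,0,87]]}}

```text
time: 3.75
position: [0.3922, 0.1316, 0.2388]
tool_rot: [0.178, -0.684, 0.685, -0.178]
ft_force: [-0.2, -0.0, -0.1]
grip_width: 0.0868
```

>>> {"api": "drive_tool", "payload": {"plan": [[0,0,0,0,0,0,87],[0,0,0,0,0,0,87]]}}

```text
time: 3.95
position: [0.3933, 0.1301, 0.2387]
tool_rot: [0.176, -0.685, 0.685, -0.177]
ft_force: [0.1, 0.3, -0.0]
grip_width: 0.0874
```

Run:
```python
from h import *
np.set_printoptions(precision=4,suppress=True)
o=get_obs();im=camera("wrist");cv2.imwrite("pics/w2.png",im);C=cam("wrist",o)
np.savez("w2.npz",p=o["position"],r=o["tool_rot"])
print(o["position"],o["tool_rot"],R.from_quat(o["tool_rot"]).as_matrix())
for d in mark_of("wrist","vblock_center"): print(d["location"],d["conf"],onz(C,d["location"],.031))
```

```text
[0.3933 0.1301 0.2387] [ 0.1761 -0.6846  0.6849 -0.1767] [[-0.8755  0.0008  0.4831]
 [-0.4831 -0.0002 -0.8755]
 [-0.0006 -1.      0.0006]]
[187.7, 184.0] 0.86 [0.3453 0.2515 0.031 ]
[415.2, 246.2] 0.84 [0.3984 0.026  0.031 ]
[472.4, 130.6] 0.83 [0.5195 0.0394 0.031 ]
[321.7, 141.9] 0.76 [0.4424 0.1575 0.031 ]
```

View pics/w2.png

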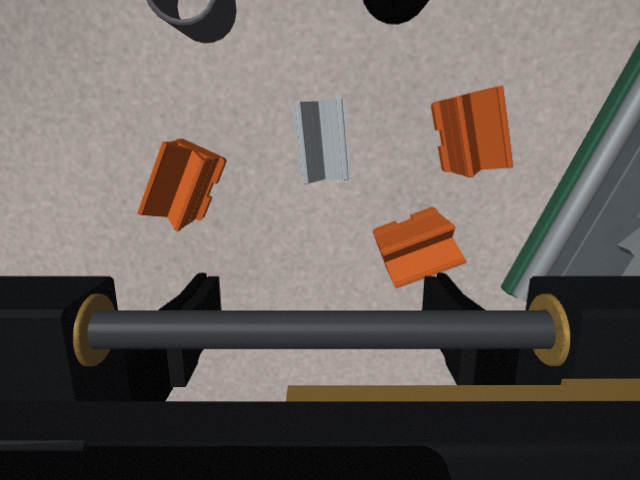

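The grey block spans (294..349, 97..184) in the wrist view, with top corners at about (300,99), (342,97), (306,184), (346,181). Orange ones are clear of the finger sweep.

Run:
```python
from h import *
np.set_printoptions(precision=4,suppress=True)
s=np.load("w2.npz");C=cam("wrist",dict(position=s["p"],tool_rot=s["r"]))
im=cv2.imread("pics/w2.png");c=im[80:200,270:370]
# model fit: project block edges for yaw/pos, maximise gradient magnitude
g=cv2.GaussianBlur(cv2.cvtColor(im,cv2.COLOR_BGR2GRAY),(0,0),1.2).astype(np.float32)
G=np.hypot(cv2.Sobel(g,5,1,0),cv2.Sobel(g,5,0,1))
t=np.linspace(-1,1,60)[:,None]
def pts(x,y,a):
    P=[]
    for v in(-.02,.02): P.append(np.hstack([.035*t,0*t+v,0*t+.062]))
    P.append(np.hstack([.033*t,0*t-.026,0*t+.01]));P.append(np.hstack([.033*t,0*t+.026,0*t+.0]))
    for u in(-.035,.035):
        tt=t[np.abs(t[:,0])>.6][:,None].reshape(-1,1);P.append(np.hstack([0*tt+u,.02*tt,0*tt+.062]))
    P=np.vstack(P);cs,sn=np.cos(a),np.sin(a)
    return np.c_[x+cs*P[:,0]-sn*P[:,1],y+sn*P[:,0]+cs*P[:,1],P[:,2]]
def score(q):
    p=proj(C,pts(*q)).astype(np.float32);return -cv2.remap(G,p[:,0],p[:,1],1).mean()
from scipy.optimize import brute,minimize
q0=brute(score,(slice(.43,.455,.002),slice(.148,.17,.002),slice(np.radians(20),np.radians(42),np.radians(1))),finish=None)
q=minimize(score,q0,method="Nelder-Mead").x;print(q[:2],np.degrees(q[2]),score(q))
v=cv2.resize(im[70:210,250:390],None,fx=4,fy=4)
for p in proj(C,pts(*q)): cv2.circle(v,(int((p[0]-249.5)*4),int((p[1]-69.5)*4)),1,(0,0,255),-1)
cv2.imwrite("pics/fit.png",v)
for p in[(300,99),(306,184),(342,97),(346,181)]: print(onz(C,p,.062))
```

```text
[0.4464 0.1541] 34.56253750305916 -59.426777
[0.4654 0.1911 0.062 ]
[0.4047 0.1526 0.062 ]
[0.4839 0.1609 0.062 ]
[0.4242 0.1228 0.062 ]
```

View pics/fit.png

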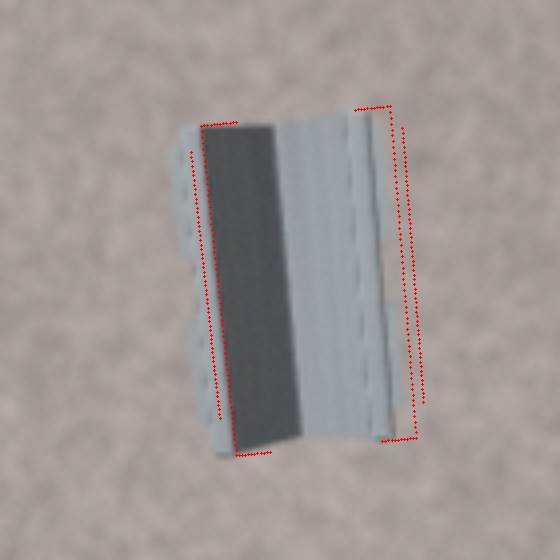

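The fitted edges match in yaw (34.5°) but sit about 4 px too far right, locked onto the V edge. Shifting the fit left gives a centre of (0.4446, 0.1573), which agrees with the networks. Now I'll grasp.

>>> {"api": "drive_tool", "payload": {"plan": [[-29,40,0,0,-3,0,87],[-58,80,1,0,-5.6,0,87],[-58,120,1,0,-5.6,0,87],[-58,150,1,0,-5.6,0,87],[-58,175,1,0,-5.6,0,87],[-58,195,1,0,-5.6,0,87],[-58,208,1,0,-5.6,0,87],[-58,214,1,0,-5.6,0,87],[-58,214,1,0,-5.6,0,87],[-58,214,1,0,-5.6,0,87]]}}

```text
time: 5.05
position: [0.444, 0.1583, 0.0249]
tool_rot: [0.21, -0.675, 0.675, -0.21]
ft_force: [-0.1, -0.2, 0.4]
grip_width: 0.0871
```

>>> {"api": "drive_tool", "payload": {"plan": [[0,0,0,0,0,0,30],[0,0,0,0,0,0,30],[0,0,0,0,0,0,30],[0,0,0,0,0,0,30],[0,0,0,0,0,0,30],[0,0,0,0,0,0,30],[0,0,0,0,0,0,30],[0,0,0,0,0,0,30]], "newtons": 40}}

```text
time: 5.85
position: [0.444, 0.1583, 0.0246]
tool_rot: [0.21, -0.675, 0.675, -0.211]
ft_force: [0.8, -1.5, 0.8]
grip_width: 0.039
```

>>> {"api": "drive_tool", "payload": {"plan": [[0,-20,0,0,0,0,30],[0,-60,0,0,0,0,30],[0,-105,0,0,0,0,30],[0,-150,0,0,0,0,30],[0,-170,0,0,0,0,30],[0,-170,0,0,0,0,30]]}}

```text
time: 6.45
position: [0.4449, 0.159, 0.1969]
tool_rot: [0.208, -0.675, 0.675, -0.213]
ft_force: [0.2, 0.7, -4.9]
grip_width: 0.0394
```

>>> {"api": "drive_tool", "payload": {"plan": [[20,0,30,0,3,0,30],[42,0,67,0,7,0,30],[64,0,103,0,11,0,30],[86,0,140,0,15,0,30],[110,0,177,0,19,0,30],[133,0,214,0,23,0,30],[157,0,250,0,27,0,30],[172,0,275,0,28.4,0,30],[180,0,286,0,28.4,0,30],[180,0,286,0,28.4,0,30]]}}

```text
time: 7.45
position: [0.4567, -0.1797, 0.1925]
tool_rot: [-0.039, 0.707, -0.705, 0.036]
ft_force: [-0.3, 0.6, -3.7]
grip_width: 0.0397
```

Run:
```python
from h import *
np.set_printoptions(precision=4,suppress=True)
o=get_obs();M=R.from_quat(o["tool_rot"]).as_matrix();print(o["position"],o["ft_force"],o["grip_width"]);print(M)
b=np.array([.5692,-.1676,.06]);a=np.radians(6.2);B=np.array([[np.cos(a),-np.sin(a),0],[np.sin(a),np.cos(a),0],[0,0,1]])
print("tcp in bed",B.T@(o["position"]-b),"yaw err deg",np.degrees(np.arctan2(-M[1,0],-M[0,0]))-6.2)
s=camera("side");t=camera("top");cv2.imwrite("pics/st.png",np.hstack([cv2.resize(s[200:440,220:500],(400,343)),cv2.resize(t[120:360,400:560],(229,343))]))
for c in("side","top"):print(c,[(np.round(d["location"]),round(d["conf"],2)) for d in mark_of(c,"vblock_center")])
```

```text
[ 0.4567 -0.1797  0.1925] [-0.2926  0.5678 -3.7332] 0.03969377056770842
[[-0.9944 -0.0032  0.1061]
 [-0.1061  0.0024 -0.9944]
 [ 0.0029 -1.     -0.0027]]
tcp in bed [-0.1132  0.0001  0.1325] yaw err deg -0.11062039110882971
side [(array([230., 220.]), 0.97), (array([255., 286.]), 0.84), (array([293., 291.]), 0.72), (array([320., 278.]), 0.64)]
top [(array([364., 265.]), 0.97), (array([233., 356.]), 0.63)]
```

View pics/st.png

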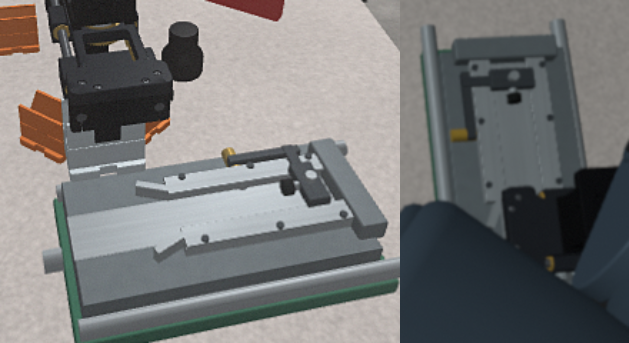

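The block is held upright over the apron, centred on the midline in the side view, with TCP in bed coordinates (-113, 0) mm. Lowering now.

>>> {"api": "drive_tool", "payload": {"plan": [[0,40,0,0,0,0,30],[0,75,0,0,0,0,30],[0,95,0,0,0,0,30],[0,101,0,0,0,0,30],[0,101,0,0,0,0,30],[0,101,0,0,0,0,30]]}}

```text
time: 8.25
position: [0.4587, -0.1791, 0.0945]
tool_rot: [0.038, -0.706, 0.706, -0.039]
ft_force: [0.3, 0.3, -5.0]
grip_width: 0.0397
```

>>> {"api": "drive_tool", "payload": {"plan": [[0,1,0,0,0,0,30],[0,2,0,0,0,0,30],[0,3,0,0,0,0,30],[0,4,0,0,0,0,30],[0,4,0,0,0,0,30]]}}

```text
time: 8.75
position: [0.4577, -0.1791, 0.0895]
tool_rot: [-0.038, 0.706, -0.706, 0.038]
ft_force: [-0.1, -0.3, -5.1]
grip_width: 0.0394
```

Still about 5 mm up by the numbers (force −5 N, so not yet touching).

>>> {"api": "drive_tool", "payload": {"plan": [[0,1,0,0,0,0,30],[0,2,0,0,0,0,30],[0,3,0,0,0,0,30],[0,3,0,0,0,0,30]]}}

```text
time: 9.15
position: [0.4576, -0.179, 0.0863]
tool_rot: [-0.038, 0.706, -0.706, 0.038]
ft_force: [-0.8, -0.0, -4.9]
grip_width: 0.0396
```

>>> {"api": "drive_tool", "payload": {"plan": [[0,1,0,0,0,0,30],[0,1,0,0,0,0,30]]}}

```text
time: 9.35
position: [0.4577, -0.1791, 0.0855]
tool_rot: [-0.038, 0.706, -0.706, 0.038]
ft_force: [-0.8, -0.1, -4.0]
grip_width: 0.0399
```

>>> {"api": "drive_tool", "payload": {"plan": [[0,1,0,0,0,0,30],[0,1,0,0,0,0,30]]}}

```text
time: 9.55
position: [0.4578, -0.1791, 0.0846]
tool_rot: [0.038, -0.706, 0.706, -0.038]
ft_force: [-0.6, -0.6, -2.4]
grip_width: 0.0396
```

>>> {"api": "drive_tool", "payload": {"plan": [[0,1,0,0,0,0,30],[0,1,0,0,0,0,60],[0,1,0,0,0,0,60],[0,1,0,0,0,0,60],[0,1,0,0,0,0,60],[0,1,0,0,0,0,60]]}}

```text
time: 10.15
position: [0.4578, -0.1791, 0.0835]
tool_rot: [-0.038, 0.706, -0.706, 0.038]
ft_force: [-0.1, 0.5, 0.2]
grip_width: 0.0594
```

Run:
```python
from h import *
np.set_printoptions(precision=4,suppress=True)
o=get_obs();M=R.from_quat(o["tool_rot"]).as_matrix();print(o["position"],o["ft_force"],o["grip_width"]);
b=np.array([.5692,-.1676,.06]);a=np.radians(6.2);B=np.array([[np.cos(a),-np.sin(a),0],[np.sin(a),np.cos(a),0],[0,0,1]])
print("tcp in bed",B.T@(o["position"]-b),"yaw err deg",np.degrees(np.arctan2(-M[1,0],-M[0,0]))-6.2)
C=cam("wrist",o);w=camera("wrist");s=camera("side");cv2.imwrite("pics/sw.png",np.hstack([cv2.resize(s[220:440,220:500],(440,345)),cv2.resize(w[:300,170:470],(345,345))]))
for c,z in(("side",.091),("wrist",.091)):print(c,[(np.round(d["location"]),round(d["conf"],2),B.T@(onz(cam(c,o),d["location"],z)-b)) for d in mark_of(c,"vblock_center")])
print([B.T@(onz(C,d["location"],.06)-b) for d in mark_of("wrist","slot_mouth")])
```

```text
[ 0.4578 -0.1791  0.0835] [-0.0781  0.528   0.1786] 0.059422874280687835
tcp in bed [-0.112   0.0006  0.0235] yaw err deg 0.022411246822275466
side [(array([229., 222.]), 0.97, array([-0.1808,  0.3426,  0.031 ])), (array([255., 284.]), 0.82, array([-0.1501,  0.1484,  0.031 ])), (array([297., 344.]), 0.76, array([-0.1065,  0.0044,  0.031 ])), (array([320., 278.]), 0.56, array([-0.0406,  0.1398,  0.031 ])), (array([352., 249.]), 0.52, array([0.0361, 0.208 , 0.031 ]))]
wrist [(array([323., 285.]), 0.76, array([-0.1135,  0.0001,  0.031 ]))]
[array([-0.0414, -0.0021,  0.    ])]
```

View pics/sw.png

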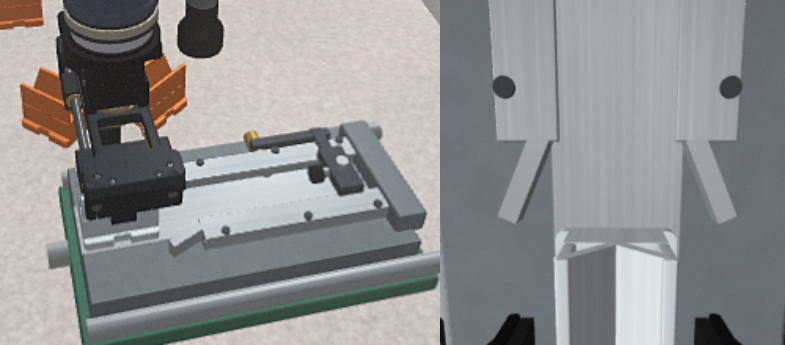

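The block stands square on the apron: in the wrist view its centreline (617) matches the rail-hole midpoint (617.5) in the crop. I'll regrip and slide into the mouth.

>>> {"api": "drive_tool", "payload": {"plan": [[0,-0.5,0,0,0,0,30],[0,-0.5,0,0,0,0,30],[0,-0.5,0,0,0,0,30],[0,-0.5,0,0,0,0,30],[0,-0.5,0,0,0,0,30],[0,-0.5,0,0,0,0,30]], "newtons": 40}}

```text
time: 11.0
position: [0.4579, -0.1792, 0.0841]
tool_rot: [0.038, -0.706, 0.706, -0.038]
ft_force: [-0.1, -0.5, 0.6]
grip_width: 0.0393
```

>>> {"api": "drive_tool", "payload": {"plan": [[-4,0,0,0,0,0,30],[-10,0,0,0,0,0,30],[-16,0,0,0,0,0,30],[-22,0,0,0,0,0,30],[-27,0,0,0,0,0,30],[-31,0,0,0,0,0,30],[-34,0,0,0,0,0,30],[-37,0,0,0,0,0,30],[-40,0,0,0,0,0,30],[-43,0,0,0,0,0,30]]}}

```text
time: 12.0
position: [0.5006, -0.1745, 0.0841]
tool_rot: [0.038, -0.706, 0.706, -0.038]
ft_force: [-3.6, -1.2, 4.1]
grip_width: 0.0395
```

>>> {"api": "drive_tool", "payload": {"plan": [[-3,0,0,0,0,0,30],[-6,0,0,0,0,0,30],[-9,0,0,0,0,0,30],[-12,0,0,0,0,0,30],[-15,0,0,0,0,0,30]]}}

```text
time: 12.5
position: [0.5157, -0.1729, 0.0841]
tool_rot: [0.038, -0.706, 0.706, -0.038]
ft_force: [-4.5, -1.2, 4.9]
grip_width: 0.04
```

>>> {"api": "drive_tool", "payload": {"plan": [[-3,0,0,0,0,0,30],[-6,0,0,0,0,0,30],[-9,0,0,0,0,0,30],[-12,0,0,0,0,0,30],[-15,0,0,0,0,0,30]]}}

```text
time: 13.0
position: [0.5306, -0.1713, 0.0841]
tool_rot: [0.038, -0.706, 0.706, -0.038]
ft_force: [-3.9, -0.8, 4.8]
grip_width: 0.04
```

Entered the slot cleanly, with about 4 N of friction. Now slowly, watching for the ball.

>>> {"api": "drive_tool", "payload": {"plan": [[-2,0,0,0,0,0,30],[-4,0,0,0,0,0,30],[-6,0,0,0,0,0,30]]}}

```text
time: 13.3
position: [0.5364, -0.1706, 0.0841]
tool_rot: [0.038, -0.706, 0.706, -0.038]
ft_force: [-3.7, -1.7, 5.5]
grip_width: 0.04
```

>>> {"api": "drive_tool", "payload": {"plan": [[-2,0,0,0,0,0,30],[-4,0,0,0,0,0,30],[-6,0,0,0,0,0,30]]}}

```text
time: 13.6
position: [0.5424, -0.17, 0.0841]
tool_rot: [0.038, -0.706, 0.706, -0.038]
ft_force: [-5.4, -2.4, 5.1]
grip_width: 0.0391
```

>>> {"api": "drive_tool", "payload": {"plan": [[-2,0,0,0,0,0,30],[-4,0,0,0,0,0,30],[-6,0,0,0,0,0,30]]}}

```text
time: 13.9
position: [0.5484, -0.1693, 0.0841]
tool_rot: [0.038, -0.706, 0.706, -0.038]
ft_force: [-4.4, -1.8, 5.8]
grip_width: 0.04
```

>>> {"api": "drive_tool", "payload": {"plan": [[-2,0,0,0,0,0,30],[-4,0,0,0,0,0,30],[-6,0,0,0,0,0,30]]}}

```text
time: 14.2
position: [0.5543, -0.1687, 0.0841]
tool_rot: [0.038, -0.706, 0.706, -0.038]
ft_force: [-4.6, -2.1, 5.0]
grip_width: 0.0396
```

From the first wrist view, the buffer face and ball knob put home at about bed x ≈ 47 mm (TCP x ≈ 0.615), so first ball contact should come near TCP x ≈ 0.575.

>>> {"api": "drive_tool", "payload": {"plan": [[-2,0,0,0,0,0,30],[-4,0,0,0,0,0,30],[-6,0,0,0,0,0,30],[-8,0,0,0,0,0,30]]}}

```text
time: 14.6
position: [0.5622, -0.1678, 0.0841]
tool_rot: [0.038, -0.706, 0.706, -0.038]
ft_force: [-3.9, -2.1, 5.3]
grip_width: 0.0397
```

>>> {"api": "drive_tool", "payload": {"plan": [[-2,0,0,0,0,0,30],[-4,0,0,0,0,0,30],[-6,0,0,0,0,0,30],[-8,0,0,0,0,0,30]]}}

```text
time: 15.0
position: [0.5702, -0.167, 0.0841]
tool_rot: [0.038, -0.706, 0.706, -0.038]
ft_force: [-3.4, -2.0, 5.1]
grip_width: 0.0394
```

>>> {"api": "drive_tool", "payload": {"plan": [[-2,0,0,0,0,0,30],[-4,0,0,0,0,0,30]]}}

```text
time: 15.2
position: [0.5742, -0.1665, 0.0841]
tool_rot: [0.038, -0.706, 0.706, -0.038]
ft_force: [-4.6, -1.9, 4.7]
grip_width: 0.0391
```

>>> {"api": "drive_tool", "payload": {"plan": [[-2,0,0,0,0,0,30],[-4,0,0,0,0,0,30]]}}

```text
time: 15.4
position: [0.5757, -0.1663, 0.0843]
tool_rot: [0.041, -0.706, 0.706, -0.037]
ft_force: [-12.5, -4.4, 11.5]
grip_width: 0.0397
```

>>> {"api": "drive_tool", "payload": {"plan": [[-2,0,0,0,0,0,30],[-4,0,0,0,0,0,30]]}}

```text
time: 15.6
position: [0.5764, -0.1663, 0.0846]
tool_rot: [0.044, -0.706, 0.706, -0.035]
ft_force: [-18.6, -5.7, 17.1]
grip_width: 0.0396
```

Ball contact occurred at TCP x ≈ 0.575, as predicted. Continuing gently.

>>> {"api": "drive_tool", "payload": {"plan": [[-1,0,0,0,0,0,30],[-2,0,0,0,0,0,30],[-2,0,0,0,0,0,30]]}}

```text
time: 15.9
position: [0.5768, -0.1663, 0.0848]
tool_rot: [0.045, -0.706, 0.706, -0.034]
ft_force: [-18.6, -7.2, 18.1]
grip_width: 0.0397
```

>>> {"api": "drive_tool", "payload": {"plan": [[-1,0,0,0,0,0,30],[-2,0,0,0,0,0,30],[-2,0,0,0,0,0,30]]}}

```text
time: 16.2
position: [0.5814, -0.1667, 0.0845]
tool_rot: [0.042, -0.705, 0.707, -0.036]
ft_force: [-8.5, -7.2, 6.0]
grip_width: 0.0396
```

>>> {"api": "drive_tool", "payload": {"plan": [[-1,0,0,0,0,0,30],[-2,0,0,0,0,0,30],[-3,0,0,0,0,0,30],[-4,0,0,0,0,0,30],[-5,0,0,0,0,0,30],[-6,0,0,0,0,0,30]]}}

```text
time: 16.8
position: [0.5914, -0.1665, 0.0843]
tool_rot: [0.039, -0.705, 0.707, -0.038]
ft_force: [-5.8, -6.1, 5.4]
grip_width: 0.0398
```

>>> {"api": "drive_tool", "payload": {"plan": [[-1,0,0,0,0,0,30],[-2,0,0,0,0,0,30],[-3,0,0,0,0,0,30],[-4,0,0,0,0,0,30],[-5,0,0,0,0,0,30],[-6,0,0,0,0,0,30]]}}

```text
time: 17.4
position: [0.5973, -0.1659, 0.0843]
tool_rot: [0.039, -0.705, 0.707, -0.038]
ft_force: [-6.4, -6.1, 5.7]
grip_width: 0.0399
```

>>> {"api": "drive_tool", "payload": {"plan": [[-1,0,0,0,0,0,30],[-2,0,0,0,0,0,30],[-3,0,0,0,0,0,30],[-4,0,0,0,0,0,30],[-5,0,0,0,0,0,30]]}}

```text
time: 17.9
position: [0.6022, -0.1653, 0.0843]
tool_rot: [0.039, -0.705, 0.707, -0.038]
ft_force: [-6.8, -6.3, 6.4]
grip_width: 0.04
```

>>> {"api": "drive_tool", "payload": {"plan": [[-1,0,0,0,0,0,30],[-2,0,0,0,0,0,30]]}}

```text
time: 18.1
position: [0.6041, -0.1651, 0.0843]
tool_rot: [0.039, -0.705, 0.707, -0.038]
ft_force: [-7.4, -6.0, 5.7]
grip_width: 0.0396
```

>>> {"api": "drive_tool", "payload": {"plan": [[-1,0,0,0,0,0,30],[-2,0,0,0,0,0,30]]}}

```text
time: 18.3
position: [0.6062, -0.1649, 0.0843]
tool_rot: [0.039, -0.705, 0.707, -0.038]
ft_force: [-6.2, -6.8, 5.1]
grip_width: 0.04
```

>>> {"api": "drive_tool", "payload": {"plan": [[-1,0,0,0,0,0,30],[-2,0,0,0,0,0,30]]}}

```text
time: 18.5
position: [0.6095, -0.1646, 0.0842]
tool_rot: [0.038, -0.705, 0.707, -0.039]
ft_force: [-2.5, -4.8, 3.0]
grip_width: 0.0398
```

>>> {"api": "drive_tool", "payload": {"plan": [[-1,0,0,0,0,0,30],[-1,0,0,0,0,0,30]]}}

```text
time: 18.7
position: [0.6124, -0.1641, 0.0842]
tool_rot: [0.036, -0.705, 0.707, -0.04]
ft_force: [1.7, -5.9, 0.5]
grip_width: 0.0394
```

>>> {"api": "drive_tool", "payload": {"plan": [[-1,0,0,0,0,0,30],[-1,0,0,0,0,0,30]]}}

```text
time: 18.9
position: [0.613, -0.1632, 0.0843]
tool_rot: [0.037, -0.705, 0.707, -0.04]
ft_force: [2.6, -3.3, -0.7]
grip_width: 0.0398
```

Force dropped and even pulls forward, so the ball is falling into the notch. Creeping to the buffer.

>>> {"api": "drive_tool", "payload": {"plan": [[-0.5,0,0,0,0,0,30],[-1,0,0,0,0,0,30],[-1,0,0,0,0,0,30]]}}

```text
time: 19.2
position: [0.6132, -0.163, 0.0842]
tool_rot: [0.037, -0.705, 0.707, -0.039]
ft_force: [1.9, -4.6, -0.1]
grip_width: 0.0395
```

>>> {"api": "drive_tool", "payload": {"plan": [[-0.5,0,0,0,0,0,30],[-1,0,0,0,0,0,30],[-1,0,0,0,0,0,30]]}}

```text
time: 19.5
position: [0.6134, -0.1628, 0.0841]
tool_rot: [0.038, -0.706, 0.707, -0.039]
ft_force: [0.7, -4.6, 1.0]
grip_width: 0.0397
```

>>> {"api": "drive_tool", "payload": {"plan": [[-1,0,0,0,0,0,30],[-2,0,0,0,0,0,30],[-2,0,0,0,0,0,30]]}}

```text
time: 19.8
position: [0.614, -0.1626, 0.0842]
tool_rot: [0.039, -0.706, 0.706, -0.038]
ft_force: [-2.6, -5.3, 3.3]
grip_width: 0.0397
```

>>> {"api": "drive_tool", "payload": {"plan": [[-1,0,0,0,0,0,30],[-2,0,0,0,0,0,30],[-2,0,0,0,0,0,30]]}}

```text
time: 20.1
position: [0.6145, -0.1624, 0.0843]
tool_rot: [0.041, -0.706, 0.706, -0.037]
ft_force: [-6.0, -6.3, 5.2]
grip_width: 0.0397
```

>>> {"api": "drive_tool", "payload": {"plan": [[-1,0,0,0,0,0,30],[-2,0,0,0,0,0,30],[-2,0,0,0,0,0,30]]}}

```text
time: 20.4
position: [0.6148, -0.1624, 0.0843]
tool_rot: [0.042, -0.706, 0.706, -0.036]
ft_force: [-8.1, -6.3, 7.8]
grip_width: 0.0395
```

It comes up against the buffer: resistance is about 6 N/mm now, and y is back on the midline. One more small press, then ease off.

>>> {"api": "drive_tool", "payload": {"plan": [[-1,0,0,0,0,0,30],[-2,0,0,0,0,0,30],[-2,0,0,0,0,0,30]]}}

```text
time: 20.7
position: [0.6151, -0.1623, 0.0844]
tool_rot: [0.043, -0.706, 0.706, -0.035]
ft_force: [-11.5, -8.1, 10.2]
grip_width: 0.0399
```

>>> {"api": "drive_tool", "payload": {"plan": [[2,0,0,0,0,0,30],[4,0,0,0,0,0,30],[6,0,0,0,0,0,30],[6,0,0,0,0,0,30]]}}

```text
time: 21.1
position: [0.6145, -0.1624, 0.0841]
tool_rot: [0.038, -0.706, 0.706, -0.038]
ft_force: [-1.7, -4.9, 1.1]
grip_width: 0.0398
```

Unloaded. I'll open only to 56 mm, to keep clear of the ball's bracket, and rise straight up.

>>> {"api": "drive_tool", "payload": {"plan": [[0,0,0,0,0,0,56],[0,0,0,0,0,0,56],[0,0,0,0,0,0,56],[0,0,0,0,0,0,56],[0,0,0,0,0,0,56]]}}

```text
time: 21.6
position: [0.6146, -0.1612, 0.0837]
tool_rot: [-0.039, 0.706, -0.706, 0.038]
ft_force: [0.1, 0.5, 0.5]
grip_width: 0.0555
```

>>> {"api": "drive_tool", "payload": {"plan": [[0,-10,0,0,0,0,56],[0,-30,0,0,0,0,56],[0,-60,0,0,0,0,56],[0,-95,0,0,0,0,56],[30,-125,0,0,0,0,56],[70,-150,0,0,0,0,56],[100,-160,0,0,0,0,56],[100,-160,0,0,0,0,56],[100,-160,0,0,0,0,56]]}}

```text
time: 22.5
position: [0.5157, -0.173, 0.2453]
tool_rot: [0.037, -0.706, 0.706, -0.039]
ft_force: [1.2, -1.1, -0.2]
grip_width: 0.0557
```

Run:
```python
from h import *
np.set_printoptions(precision=4,suppress=True)
o=get_obs();print(o["position"],o["ft_force"])
b=np.array([.5692,-.1676,.06]);a=np.radians(6.2);B=np.array([[np.cos(a),-np.sin(a),0],[np.sin(a),np.cos(a),0],[0,0,1]])
w=camera("wrist");cv2.imwrite("pics/end.png",cv2.resize(w[:300,150:470],(640,600)));s=camera("side")
for c in("wrist","side"):print(c,[(np.round(d["location"]),round(d["conf"],2),B.T@(onz(cam(c,o),d["location"],.091)-b)) for d in mark_of(c,"vblock_center")][:5])
for t in("sleeve","reducer","level"):print(t,[(np.round(d["location"]),round(d["conf"],2)) for d in mark_of("side",t)])
```

```text
[ 0.5157 -0.173   0.2453] [ 1.2069 -1.0585 -0.2363]
wrist [(array([105., 176.]), 0.97, array([-0.0234,  0.1804,  0.031 ])), (array([321.,  90.]), 0.88, array([0.0439, 0.0009, 0.031 ]))]
side [(array([228., 221.]), 0.9, array([-0.1814,  0.3471,  0.031 ])), (array([341., 352.]), 0.71, array([-0.0481, -0.0244,  0.031 ])), (array([322., 278.]), 0.68, array([-0.0363,  0.1394,  0.031 ])), (array([257., 288.]), 0.67, array([-0.1492,  0.1364,  0.031 ])), (array([399., 328.]), 0.65, array([0.0509, 0.0016, 0.031 ]))]
sleeve [(array([294., 213.]), 0.78), (array([365., 378.]), 0.68)]
reducer [(array([349., 248.]), 0.47)]
level [(array([376., 200.]), 0.89)]
```

View pics/end.png

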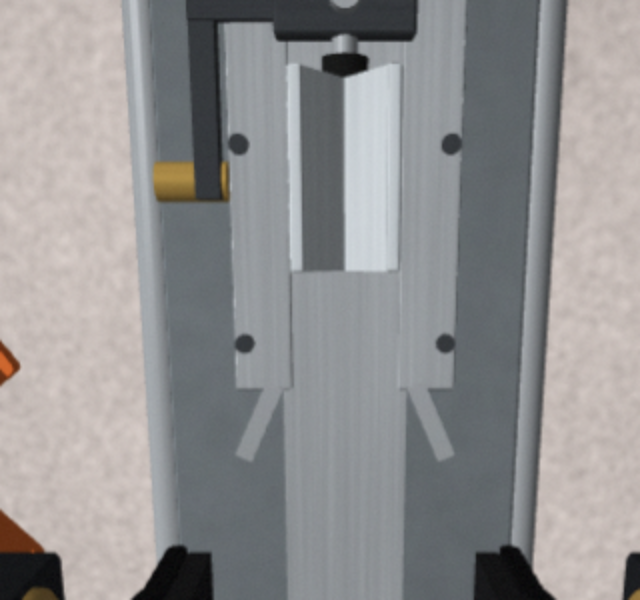

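The block sits square in the slot against the buffer, spanning about (290..400, 65..270) in the crop. The ball knob is at row 182, level with its middle. The bystanders are unmoved.

```bash
python3 -c "
from rig import *
print(hand_in())"
```

```text
the job is handed in; nothing more can be done
None
```

I set the grey V-block on the apron, lined up with the slot, regripped it and slid it in past the ball until it met the buffer. I then released it, drew the arm back and handed in at about 23 s. The hand-in gives no verdict.

- **Ball:** first contact came at TCP x ≈ 0.575 m. The force peaked at about 19 N on the wrist, a little above the quoted 8–15 N because it includes about 4 N of sliding friction. It then dropped to about 6 N while the foot rode over the ball. At x ≈ 0.612 m it turned slightly forward as the ball fell into the notch.
- **Buffer:** I pressed gently, with at most about 11.5 N at the wrist along x. I estimate the squash at under 2 mm. There was no direct reading of the ball or the buffer.
- **Final check:** the wrist camera puts the block's centre at bed (44, 1) mm, square in the slot and against the buffer, with the gripper clear.
- **Bystanders:** the sleeve, reducer and level stay within 1–3 px of where they started in the side view. The reducer detection had only 0.47 confidence.
- **Disagreements:** the side camera put the block at (51, 2) mm, about 7 mm further along the slot than the wrist view. The side view also gave one false V-block detection at the slot mouth. My first model fit of the block was about 4 mm off sideways, which I corrected before grasping.

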